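# Seat a cheese for sampling and hold the sprung guide arm at its stop

## Robot

A 6-joint arm with a two-finger parallel gripper is mounted at the origin on the work surface. World frame = base frame: x ahead of the robot, y to its left, z up, the work surface at z = 0. Lengths are in m, angles in rad, forces in N, time in s.
With the tool pointing down it reaches from about 0.375 to 0.9 m from the base axis. Payload 3.1 kg.
Tool frame: the origin (TCP) lies on the centre line of the jaws, within the pads' length; the fingertips stand 25 mm ahead of it and the grasp point (between the pads) lies 6 mm ahead of it (tip_extent is the distance from the TCP to the fingertips, in m); z points along the fingers, y is the direction in which the jaws open and shut (so a half turn about z gives the same grasp; the last joint's range is limited). The gripper opens to 85 mm and grips with 20 to 120 N. Pads are 22 mm wide; open, the fingers measure 114 mm over their backs; the gripper's body (76 mm by 85 mm) begins 54 mm behind the grasp point. The pads swing forward as they close: fully open they stand 13 mm farther back than shut.
Start: joints at [1.095, 0.527, 1.433, -0, 1.181, -0.178], TCP at [0.183, 0.598, 0.256] pointing down, gripper open.
Joint ranges: [-3.08, 3.08], [-0.75, 2.2], [0.22, 2.44], [-1.43, 4.57], [0, 2.65], [-2.85, 2.85]. Speed limits (rad/s): [2.79, 2.79, 3.14, 3.14, 3.14, 3.14].

## Interface

Orientations are given as a unit quaternion [w, x, y, z].
In Python, from plant import * gives the robot as it stands.
- The arm moves only by the tool carry_out, never from a script. Its argument "motion" is text: rows parted by semicolons, each of 7 numbers parted by spaces: the closure, from -1 (fully open) to 1 (shut), so that 0 is half open, then the shift along the tool's x, y, z in m, then the turn, a rotation vector about the tool's x, y, z in degrees. In form: gripper x y z wx wy wz; .... A call has 1 to 5 rows; each row shifts and turns the commanded pose from where the row before left it, along the tool's axes as they then stand; what a row does not reach is not made up. A row lasts 1/12 s, in which the tool goes at most 41.7 mm and 7.16 degrees, less where a joint would pass 70% of its speed; a pose out of reach is approached as far as the arm can. A call is refused whole if a number of a shift passes 0.0417 or a number of a turn 7.16, either way. A call with a gripper value outside its range is refused whole. The fingers move at their own pace and stop on an object; "force" is the grip in N (left out, the last holds). Time passes only in rows, so rows that do not move let the fingers close. It gives the time, the measured TCP pose, the force and the opening at its end, in the units of the state.
- read_state(): the state, without advancing time (a new reading comes with each control period).
- camera(name): name is "scene" or "top" or "wrist"; returns a dict with "pixels" (480x640x3 uint8, red, green, blue), "intrinsics" (3x3 intrinsics, pixels), "rvec" (rotation vector, rad) and "tvec" (3), from world to camera coordinates, as OpenCV has them; the wrist camera has in their place "T_tool_cam" (4x4, takes a point from camera to tool coordinates, whose origin is the TCP and whose axes are the flange's). Camera axes: x right, y down, z forward; pixel columns grow to the right and rows downward; lengths in m; the calibration is good to about 2 mm. A picture is of the moment at which its call begins: read the wrist's pose just before it. There is no depth.
- hand_in(): hands the job in, once; it reports no verdict.
The state is a dict: "time": time; "joint_positions": joint angles; "joint_velocities": joint speeds; "tau": joint torques, N m; "eef_pos": TCP position; "ee_rot": TCP orientation; "ft_force": force on the tool from outside, world axes, zero at the start; "ft_torque": the same for the moment, N m; "grip_width": opening from 0.0 (shut) to 1.0 (fully open).
Only numpy, scipy, OpenCV 4.12 (cv2) and the standard library are available. Lean on these libraries where they do the work, as an engineer would, in place of code of your own. Each camera call takes 0.05 s, during which the arm holds its last target.

## Task

Get this cheese ready for me to take a core sample: slide the small cheese wheel along the channel of the sampling station, under the low steel bridge, until it is fully home against the end block, keeping it flat on the board. Then swing the spring-loaded guide arm (its upright pin is there to grip) round forward over the cheese until it is fully against its stop, and finish while still holding it there against the spring, so that I can push the sampling iron through its collar. Leave the brush, the jar and the large cheese where they are.

Things in the scene. Friction and masses are not known exactly. Their poses are not given: they have to be found in the camera images.
- station: Sampling station, fixed to the table: 18 mm thick brown wooden board with a straight channel, open towards the robot, closed at the far end. Origin: on the table top (z = 0) under the centre of the fully seated small wheel; x along the channel towards the end block, y left across it, z up. All mm positions below are in this frame.
- channel_end (a point): Middle of the end block's near face, at x = 55, y = 0, z = 38 mm; the block's top is at z = 58. Channel floor at z = 18; the two wooden rails are 22 mm high (tops at z = 40), inner faces at y = -58 and +58, from x = -200 to +70.
- bridge (a point): Middle of the steel bridge's underside: x = 34, y = 0, z = 74 mm. The bridge crosses the channel from x = 24 to 44, top at z = 80, on two uprights outside the wheel's path; the wheel passes under with 8 mm to spare.
- cheese_wheel: Small pale yellow cheese wheel, 110 mm across, 48 mm thick, 0.36 to 0.6 kg, flat in the channel, 70 to 115 mm short of its seat. Too wide to grip: push its near edge with closed fingertips 10 to 20 mm above the channel floor; it slides with 2 to 8 N. Origin: centre of its underside, z up. Home: x = 0, y = 0 of the station, against the end block.
- guide_arm (a joint): Angle (rad) of the steel guide arm about its upright pivot: 0 at rest, growing counter-clockwise from above to 1.90 at the stop. At value q the arm points from the pivot at q + 2.812 rad counter-clockwise from the station's x axis: at rest back towards the robot beside the channel, at the stop square across it, towards -y. The spring pulls back throughout: 2 N at the pin at rest, 6 N at the stop.
- pivot (a point): Top of the guide arm's pivot, at x = 0, y = 105, z = 94 mm, with a coil spring round its post. The arm is a flat bar 16 mm wide, z = 80 to 92, reaching 184 mm from the pivot axis; 105 mm from the axis it carries a brass collar (30 mm across, z = 74 to 102), which comes over the seated wheel's centre at the stop.
- guide_pin (a point): Grip point on the guide arm's upright pin, 165 mm from the pivot axis: a round dark steel pin 16 mm in diameter, standing 50 mm above the arm (z = 92 to 142 mm). This point is on its axis at z = 122; it moves with the arm. At the stop it is at x = 0, y = -60 of the station. Grip it from above; it turns easily between the fingers.
- stop_post (a point): Top of the stop, a fixed upright steel post 12 mm in diameter outside the right-hand rail, at x = 14, y = -80, z = 95 mm; the arm's far edge meets it at the end of its swing.
- large_cheese: Bystander: larger, darker cheese wheel, 140 mm in diameter, 55 mm thick, on the table to the left of the station. Origin: centre of its underside.
- brush: Bystander: rind brush about 180 mm long lying on the table to the right of the station.
- jar: Bystander: jar 60 mm in diameter, 75 mm tall, on the table to the right of the station, near its far end. Origin: centre of its underside.
Things that resemble listed ones, but are neither listed nor needed, are in the scene too. What is shaped like the cheese_wheel but green is not meant.

How it is judged:
By the outcome, as a careful person would: the job done as asked, in the order asked, and still so for the second after the job is handed in, while the arm keeps its last pose, push and grip.
It also fails if it takes over 58 s, if anything falls off the work surface, if the arm or the gripper's body presses on something with over 40 N, if the wrist force passes 120 N, or if a joint passes its speed limit or range.

## Working session

There is one attempt and no reset: what is moved stays moved. The work goes in short steps, Python scripts to look and compute and a tool call to move; the robot and the scene stay as the last step left them, time stands still between calls to the robot, and variables do not carry over. Pictures are saved under pics/ and viewed, and the job is handed in when it is done.

Besides the shell and the picture viewer there is one more tool, called after "Request:" in YAML: its name, and indented under it one key for each argument. carry_out: Moves the arm, as the interface text tells. Its arguments: {"type":"object","properties":{"motion":{"type":"string"},"force":{"type":"number"}},"required":["motion"]}

```bash
ls; mkdir -p pics; python3 - <<'E'
from plant import *
import cv2
s=read_state();print({k:s[k] for k in('time','eef_pos','ee_rot','grip_width','ft_force')})
for n in('scene','top'):
    c=camera(n);cv2.imwrite(f'pics/{n}0.png',c['pixels'][:,:,::-1]);print(n,c['intrinsics'],c['rvec'],c['tvec'])
    import numpy as np;np.savez(f'{n}0.npz',**{k:c[k] for k in('pixels','intrinsics','rvec','tvec')})
E
```

```text
pics
{'time': 0.0, 'eef_pos': array([0.1824534 , 0.59708147, 0.25532109]), 'ee_rot': array([-3.33381664e-04,  1.47840510e-01,  9.89010615e-01, -1.03700739e-03]), 'grip_width': 0.9998906403624818, 'ft_force': array([-0.15316672, -0.61156251, -0.34169695])}
scene [[498.72380813   0.         322.80651762]
 [  0.         498.72380813 239.80607324]
 [  0.           0.           1.        ]] [ 1.537609    1.88650615 -0.90377058] [ 0.07903256 -0.28397539  1.44420319]
top [[621.49947737   0.         321.60566599]
 [  0.         621.49947737 243.89297052]
 [  0.           0.           1.        ]] [ 2.14831306 -2.06510823  0.22499685] [0.0354044  0.54566678 1.13996645]
```

View pics/scene0.png

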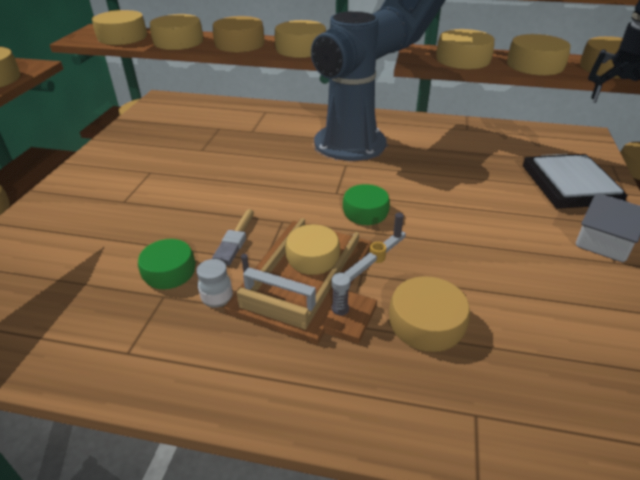

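View pics/top0.png

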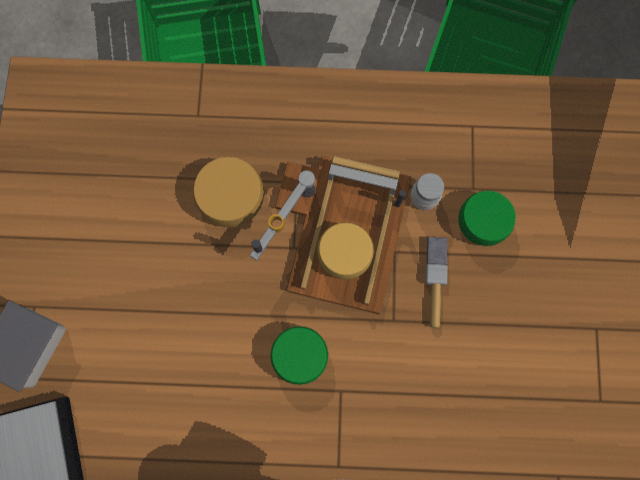

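The top view shows what could pass for the wheel: yellow in the channel (345,250), the larger, darker wheel (228,192), and green ones at (300,355) and (487,218). By the description it is the one at (345,250). The guide pin is at about (257,246), the stop post at (400,198), and the bridge at (363,178). I'll check that in a close crop.

```bash
cat > h.py <<'E'
import numpy as np,cv2
def load(n):
    d=np.load(n+'.npz');return d
def ray(d,uv):
    K=d['intrinsics'];R,_=cv2.Rodrigues(d['rvec']);t=d['tvec'].ravel()
    p=np.linalg.inv(K)@np.array([uv[0],uv[1],1.]);o=-R.T@t;return o,R.T@p
def onz(d,uv,z):
    o,v=ray(d,uv);return o+v*(z-o[2])/v[2]
def proj(d,P):
    return cv2.projectPoints(np.atleast_2d(np.asarray(P,float)),d['rvec'],d['tvec'],d['intrinsics'],None)[0].reshape(-1,2)
E
python3 - <<'E'
from h import *
d=load('top0');im=d['pixels'][:,:,::-1]
cv2.imwrite('pics/crop1.png',cv2.resize(im[140:320,220:460],(800,600),interpolation=cv2.INTER_CUBIC))
d=load('scene0');im=d['pixels'][:,:,::-1]
cv2.imwrite('pics/crop2.png',cv2.resize(im[190:355,210:430],(800,600),interpolation=cv2.INTER_CUBIC))
E
```

```text
(no output)
```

View pics/crop1.png

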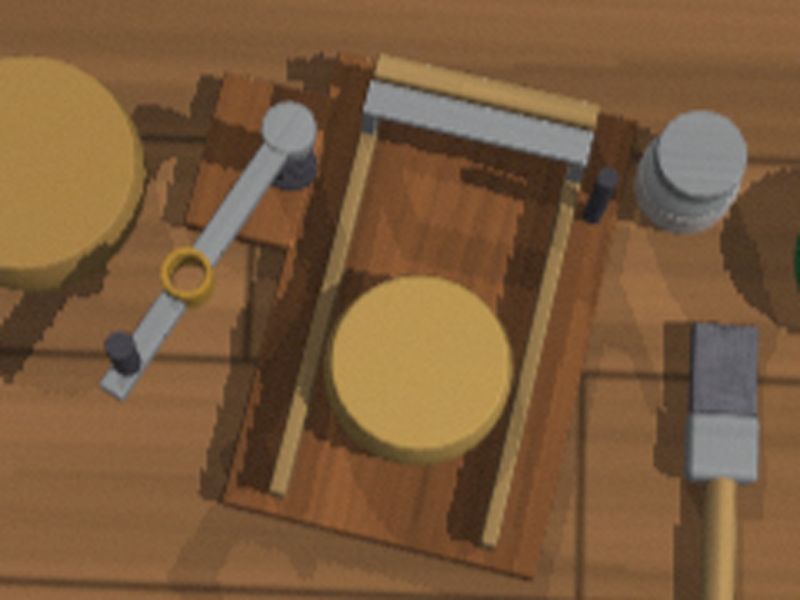

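View pics/crop2.png

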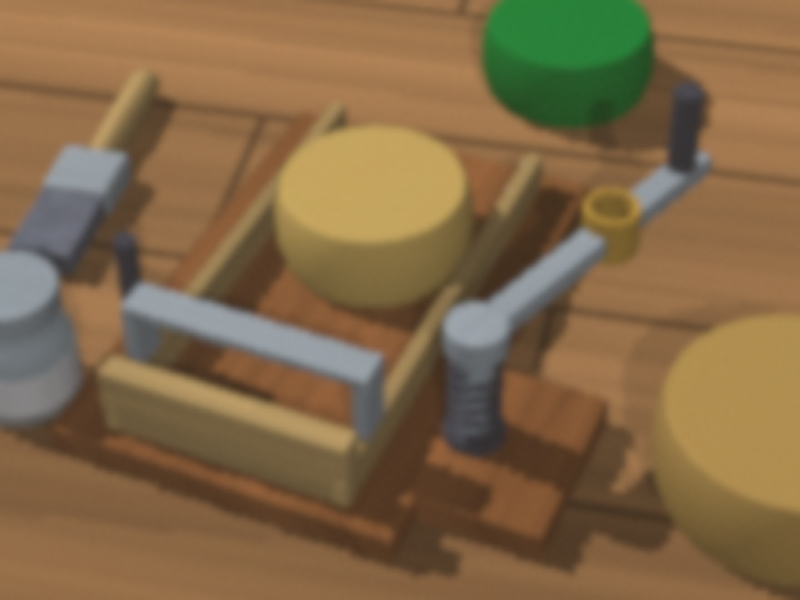

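```bash
cat > fit.py <<'E'
from h import *
d=load('top0')
c=lambda u,v:(220+u*.3-.35,140+v*.3-.35)
pts=[((290,129),94,(0,105)),((286,495),40,(-200,58)),((483,543),40,(-200,-58)),((607,177),95,(14,-80)),((121,341),142,(-156.2,158.4)),((187,268),102,(-99.4,139))]
W=np.array([onz(d,c(*p[0]),p[1]/1e3)[:2] for p in pts]);S=np.array([p[2] for p in pts])/1e3
mw,ms=W.mean(0),S.mean(0)
U,s,Vt=np.linalg.svd((S-ms).T@(W-mw));R=(U@Vt).T
t=mw-R@ms
yaw=np.arctan2(R[1,0],R[0,0])
def s2w(x,y,z): return np.r_[R@np.array([x,y])/1e3+t,z/1e3]
def w2s(p): return np.r_[R.T@(np.asarray(p[:2])-t),p[2]]*1e3
if __name__=='__main__':
    print('yaw',np.degrees(yaw),'t',t,np.linalg.det(R)); print('resid mm',((S@R.T+t-W)*1e3).round(1))
    im=d['pixels'];hsv=cv2.cvtColor(im,cv2.COLOR_RGB2HSV)
    print(hsv[250,345],hsv[192,228])
    # wheel top: ellipse in crop1 centre (421,368)
    for z in(66,): print('wheel',w2s(onz(d,c(421,368),z/1e3)))
    m=cv2.inRange(hsv,(18,110,150),(32,255,255));cs,_=cv2.findContours(m,0,2)
    for k in cs:
        if cv2.contourArea(k)>500: print(cv2.fitEllipse(k),w2s(onz(d,cv2.fitEllipse(k)[0],.066)))
    print('pin world',s2w(-156.2,158.4,122),'pin end',s2w(0,-60,122))
    d2=load('scene0')
    for P in [(0,105,94),(14,-80,95),(-156.2,158.4,142),(-200,58,40),(-200,-58,40)]: print(proj(d2,s2w(*P)))
E
python3 fit.py
```

```text
yaw -11.661913029736517 t [ 0.64413218 -0.01228385] 0.9999999999999997
resid mm [[ 2.   0.2]
 [ 0.6  0.2]
 [ 0.5  1.2]
 [ 0.1 -1.6]
 [-1.4  0.3]
 [-1.8 -0.3]]
[ 20 143 184] [ 18 150 165]
wheel [-114.22148251   -0.95725762   66.        ]
((346.1526794433594, 248.66526794433594), (50.77800369262695, 53.72197723388672), 119.54667663574219) [-111.49526716   -0.70497377   66.        ]
((227.00677490234375, 188.40908813476562), (61.780670166015625, 65.6624526977539), 78.75782012939453) [-50.54068802 253.25795642  66.        ]
pin world [0.52317494 0.17442006 0.122     ] pin end [ 0.632004   -0.07104529  0.122     ]
[[340.83599286 277.45410222]]
[[244.06077411 254.55409454]]
[[399.10492481 213.31689898]]
[[354.93572598 230.20608336]]
[[305.27296482 217.44886544]]
```

```bash
cat > go.py <<'E'
import sys
from plant import *
from fit import *
from scipy.spatial.transform import Rotation as Ro
def tgt(x,y,z,yawoff=0):
    s=read_state();q=s['ee_rot'];r=Ro.from_quat([q[1],q[2],q[3],q[0]])
    p=s['eef_pos'];T=s2w(x,y,z)
    # desired: tool x=-stn x, y=stn y (rotated by yawoff about world z)
    a=yaw+np.radians(yawoff);ex=np.array([np.cos(a),np.sin(a),0]);ey=np.array([-np.sin(a),np.cos(a),0])
    des=Ro.from_matrix(np.c_[-ex,ey,[0,0,-1]])
    print('t',round(s['time'],2),'stn',w2s(p).round(1),'f_stn',np.r_[R.T@s['ft_force'][:2],s['ft_force'][2]].round(1),'grip',round(s['grip_width'],3))
    print('shift tool mm now',(r.inv().apply(T-p)*1e3).round(1),'shift in desired frame',(des.inv().apply(T-p)*1e3).round(1),'turn deg',np.degrees((r.inv()*des).as_rotvec()).round(2))
if __name__=='__main__': tgt(*map(float,sys.argv[1:]))
E
python3 go.py -195 0 150; python3 - <<'E'
from fit import *
print(w2s(onz(d,(300,355),.048)), w2s(onz(d,(30,345),.08)))
E
```

```text
t 0.1 stn [-575.3  503.5  255.4] f_stn [ 0.2  0.3 -0.5] grip 0.999
shift tool mm now [-425.6 -465.7  106.2] shift in desired frame [-380.3 -503.5  105.4] turn deg [-0.11 -0.03 -5.34]
[-326.45816376   36.11146244   48.        ] [-428.58434387  518.0932336    80.        ]
```

Request:
carry_out:
  motion: "1 0 0 0 0 0 -5.34; 1 -0.019 -0.0252 0 0 0 0; 1 -0.019 -0.0252 0 0 0 0; 1 -0.019 -0.0252 0 0 0 0; 1 -0.019 -0.0252 0 0 0 0"
  force: 40

```text
time: 0.52
eef_pos: [0.2368, 0.4822, 0.2558]
ee_rot: [-0.0, 0.101, 0.995, -0.001]
ft_force: [0.2, 0.5, 0.7]
grip_width: 0.3
```

Request:
carry_out:
  motion: "1 -0.019 -0.0252 0 0 0 0; 1 -0.019 -0.0252 0 0 0 0; 1 -0.019 -0.0252 0 0 0 0; 1 -0.019 -0.0252 0 0 0 0; 1 -0.019 -0.0252 0 0 0 0"

```text
time: 0.93
eef_pos: [0.3044, 0.3395, 0.2561]
ee_rot: [-0.0, 0.101, 0.995, -0.0]
ft_force: [1.2, 0.1, 0.2]
grip_width: 0.0
```

Request:
carry_out:
  motion: "1 -0.019 -0.0252 0.005 0 0 0; 1 -0.019 -0.0252 0.005 0 0 0; 1 -0.019 -0.0252 0.005 0 0 0; 1 -0.019 -0.0252 0.005 0 0 0; 1 -0.019 -0.0252 0.005 0 0 0"

```text
time: 1.35
eef_pos: [0.3721, 0.1969, 0.231]
ee_rot: [-0.0, 0.102, 0.995, -0.0]
ft_force: [0.1, 0.1, -0.6]
grip_width: -0.001
```

Request:
carry_out:
  motion: "1 -0.019 -0.0252 0.01 0 0 0; 1 -0.019 -0.0252 0.01 0 0 0; 1 -0.019 -0.0252 0.01 0 0 0; 1 -0.019 -0.0252 0.01 0 0 0; 1 0 0 0 0 0 0"

```text
time: 1.77
eef_pos: [0.4288, 0.0802, 0.19]
ee_rot: [0.001, 0.104, 0.995, -0.001]
ft_force: [0.6, 0.4, 0.1]
grip_width: 0.003
```

```bash
python3 go.py -195 0 58
```

```text
t 1.77 stn [-229.6   47.   190. ] f_stn [0.5 0.6 0.1] grip 0.003
shift tool mm now [-34.7 -46.7 132.1] shift in desired frame [-34.6 -47.  132. ] turn deg [-0.07  0.08 -0.3 ]
```

Request:
carry_out:
  motion: "1 -0.0174 -0.0235 0.012 0 0 -0.3; 1 -0.0174 -0.0235 0.012 0 0 0; 1 0 0 0.03 0 0 0; 1 0 0 0 0 0 0"

```text
time: 2.1
eef_pos: [0.449, 0.0307, 0.134]
ee_rot: [-0.004, 0.1, 0.995, 0.0]
ft_force: [-1.0, 0.8, 0.3]
grip_width: 0.002
```

```bash
python3 go.py -195 0 58; python3 - <<'E'
from plant import *
import cv2
for n in('scene','top'):
    c=camera(n);i=c['pixels'][:,:,::-1]
    i=i[190:355,210:430] if n=='scene' else i[140:320,220:460]
    cv2.imwrite(f'pics/{n}1.png',cv2.resize(i,(640,480),interpolation=cv2.INTER_CUBIC))
E
```

```text
t 2.1 stn [-199.8    2.6  134. ] f_stn [-1.2  0.6  0.3] grip 0.002
shift tool mm now [-5.4 -2.6 76. ] shift in desired frame [-4.8 -2.6 76. ] turn deg [-0.   -0.44  0.14]
```

View pics/scene1.png

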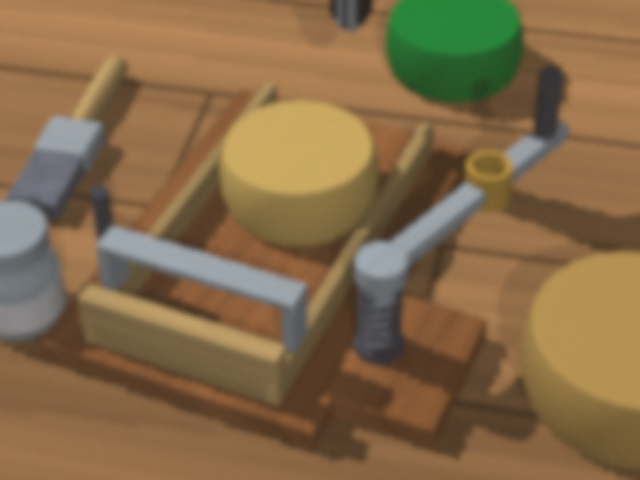

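View pics/top1.png

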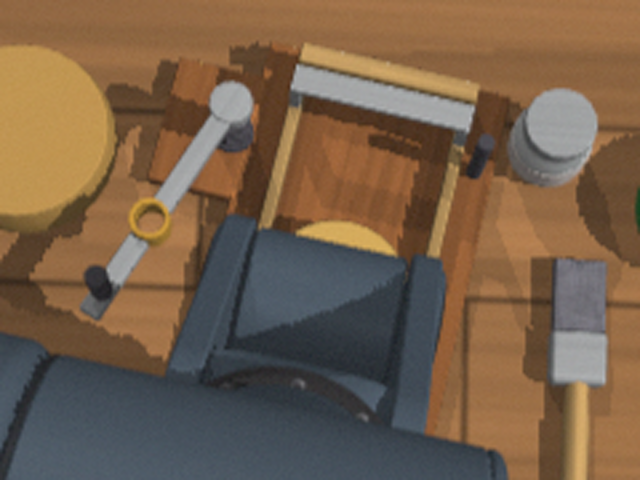

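The scene view shows the shut tips at about crop (350,10), behind the wheel. In the top view the wrist covers the wheel's near half, and nothing is touching. Next I descend and push.

Request:
carry_out:
  motion: "1 -0.004 -0.0026 0.025 0 0 0; 1 0 0 0.025 0 0 0; 1 0 0 0.02 0 0 0; 1 0 0 0.005 0 0 0; 1 0 0 0 0 0 0"

```text
time: 2.62
eef_pos: [0.4534, 0.0289, 0.0625]
ee_rot: [-0.001, 0.098, 0.995, 0.0]
ft_force: [0.1, -0.7, 0.6]
grip_width: -0.001
```

```bash
python3 go.py -180 0 58
```

```text
t 2.62 stn [-195.1    1.8   62.5] f_stn [ 0.3 -0.7  0.6] grip -0.001
shift tool mm now [-15.1  -1.9   4.4] shift in desired frame [-15.1  -1.8   4.5] turn deg [ 0.   -0.1   0.38]
```

Request:
carry_out:
  motion: "1 -0.004 -0.001 0.004 0 0 0.4; 1 -0.005 -0.0005 0 0 0 0; 1 -0.005 -0.0005 0 0 0 0; 1 -0.006 0 0 0 0 0; 1 -0.006 0 0 0 0 0"

```text
time: 3.03
eef_pos: [0.478, 0.0209, 0.0589]
ee_rot: [-0.002, 0.102, 0.995, 0.0]
ft_force: [-4.0, 1.5, 2.8]
grip_width: 0.002
```

```bash
python3 go.py -66 0 58
```

```text
t 3.03 stn [-169.4   -1.    58.9] f_stn [-4.2  0.6  2.8] grip 0.002
shift tool mm now [-103.4    1.2    0.6] shift in desired frame [-103.4    1.     0.9] turn deg [-0.   -0.21 -0.1 ]
```

Request:
carry_out:
  motion: "1 -0.006 0 0 0 0 0; 1 -0.006 0 0 0 0 0; 1 -0.006 0 0 0 0 0; 1 -0.006 0 0 0 0 0; 1 -0.006 0 0 0 0 0"

```text
time: 3.45
eef_pos: [0.5088, 0.0145, 0.0583]
ee_rot: [-0.0, 0.103, 0.995, 0.0]
ft_force: [-5.2, 1.0, 2.7]
grip_width: 0.002
```

Request:
carry_out:
  motion: "1 -0.006 0 0 0 0 0; 1 -0.006 0 0 0 0 0; 1 -0.006 0 0 0 0 0; 1 -0.006 0 0 0 0 0; 1 0 0 0 0 0 0"

```text
time: 3.87
eef_pos: [0.535, 0.009, 0.0584]
ee_rot: [0.003, 0.103, 0.995, -0.0]
ft_force: [0.3, -0.1, -0.0]
grip_width: -0.002
```

```bash
python3 go.py -66 0 58; python3 - <<'E'
from plant import *
import cv2
for n in('scene',):
    c=camera(n);i=c['pixels'][:,:,::-1]
    i=i[190:355,210:430]
    cv2.imwrite(f'pics/{n}2.png',cv2.resize(i,(640,480),interpolation=cv2.INTER_CUBIC))
E
```

```text
t 3.87 stn [-111.2   -1.2   58.4] f_stn [ 0.3 -0.  -0. ] grip -0.002
shift tool mm now [-45.2   1.3   0.6] shift in desired frame [-45.2   1.2   0.4] turn deg [ 0.    0.29 -0.11]
```

View pics/scene2.png

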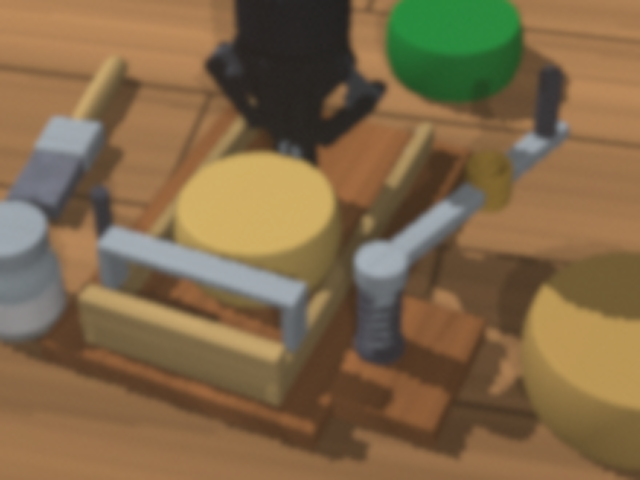

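The scene view shows the wheel flat at crop (258,215), in front of the tips and still short of the bridge (200,265). I'll keep pushing.

Request:
carry_out:
  motion: "1 -0.006 0 0 0 0 0; 1 -0.006 0 0 0 0 0; 1 -0.006 0 0 0 0 0; 1 -0.005 0 0 0 0 0; 1 -0.005 0 0 0 0 0"

```text
time: 4.33
eef_pos: [0.5603, 0.0038, 0.0582]
ee_rot: [0.0, 0.103, 0.995, -0.0]
ft_force: [-3.0, 1.0, -0.4]
grip_width: 0.002
```

Request:
carry_out:
  motion: "1 -0.004 0 0 0 0 0; 1 -0.003 0 0 0 0 0; 1 -0.003 0 0 0 0 0; 1 -0.003 0 0 0 0 0; 1 -0.003 0 0 0 0 0"

```text
time: 4.75
eef_pos: [0.5752, 0.0007, 0.0582]
ee_rot: [-0.0, 0.102, 0.995, 0.0]
ft_force: [-2.2, 0.4, -1.2]
grip_width: -0.001
```

```bash
python3 go.py -66 0 58
```

```text
t 4.75 stn [-70.1  -1.2  58.2] f_stn [-2.2 -0.1 -1.2] grip -0.001
shift tool mm now [-4.1  1.2  0.2] shift in desired frame [-4.1  1.2  0.2] turn deg [ 0.   -0.01 -0.1 ]
```

Request:
carry_out:
  motion: "1 -0.002 0 0 0 0 0; 1 -0.002 0 0 0 0 0; 1 -0.0015 0 0 0 0 0; 1 -0.0015 0 0 0 0 0"

```text
time: 5.08
eef_pos: [0.5811, -0.0005, 0.0583]
ee_rot: [-0.001, 0.102, 0.995, 0.0]
ft_force: [-6.7, 1.1, 3.1]
grip_width: 0.002
```

```bash
python3 go.py -66 0 58
```

```text
t 5.08 stn [-64.1  -1.2  58.3] f_stn [-6.8 -0.3  3.1] grip 0.002
shift tool mm now [1.9 1.2 0.3] shift in desired frame [1.9 1.2 0.3] turn deg [-0.   -0.14 -0.1 ]
```

Request:
carry_out:
  motion: "1 -0.0015 0 0 0 0 0; 1 -0.0015 0 0 0 0 0"

```text
time: 5.25
eef_pos: [0.5812, -0.0005, 0.0583]
ee_rot: [-0.004, 0.102, 0.995, 0.0]
ft_force: [-11.2, 1.6, 9.0]
grip_width: -0.001
```

Request:
carry_out:
  motion: "1 -0.0015 0 0 0 0 0; 1 0 0 0 0 0 0"

```text
time: 5.42
eef_pos: [0.5813, -0.0006, 0.0583]
ee_rot: [-0.006, 0.102, 0.995, 0.0]
ft_force: [-11.1, 2.0, 7.9]
grip_width: 0.003
```

```bash
python3 go.py -66 0 58
```

```text
t 5.42 stn [-63.9  -1.2  58.3] f_stn [-11.3  -0.3   7.9] grip 0.003
shift tool mm now [2.1 1.2 0.3] shift in desired frame [2.1 1.2 0.3] turn deg [-0.02 -0.68 -0.07]
```

It has stalled at x = -64 with the force at 11 N, so the wheel is against the block. I'll back off, lift and look.

Request:
carry_out:
  motion: "1 0.01 0 0 0 0 0; 1 0.02 0 0 0 0 0; 0.3 0.02 0 -0.02 0 0 0; 0.3 0.01 0.02 -0.035 0 0 0; 0.3 0 0.02 -0.035 0 0 0"

```text
time: 5.83
eef_pos: [0.5332, 0.0499, 0.1483]
ee_rot: [-0.002, 0.104, 0.995, 0.0]
ft_force: [1.5, -0.0, 0.1]
grip_width: 0.344
```

```bash
python3 go.py -156.2 158.4 180; python3 - <<'E'
from plant import *
import cv2
for n in('scene','top'):
    c=camera(n);i=c['pixels'][:,:,::-1]
    i=i[190:355,210:430] if n=='scene' else i[140:320,220:460]
    cv2.imwrite(f'pics/{n}3.png',cv2.resize(i,(640,480),interpolation=cv2.INTER_CUBIC))
E
```

```text
t 5.83 stn [-121.3   38.4  148.3] f_stn [1.5 0.3 0.1] grip 0.344
shift tool mm now [ 35.6 119.8 -31.6] shift in desired frame [ 34.9 120.  -31.7] turn deg [-0.02 -0.26 -0.23]
```

View pics/scene3.png

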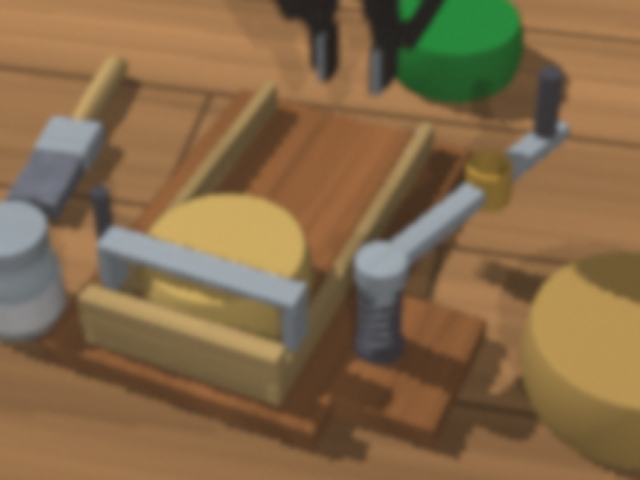

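View pics/top3.png

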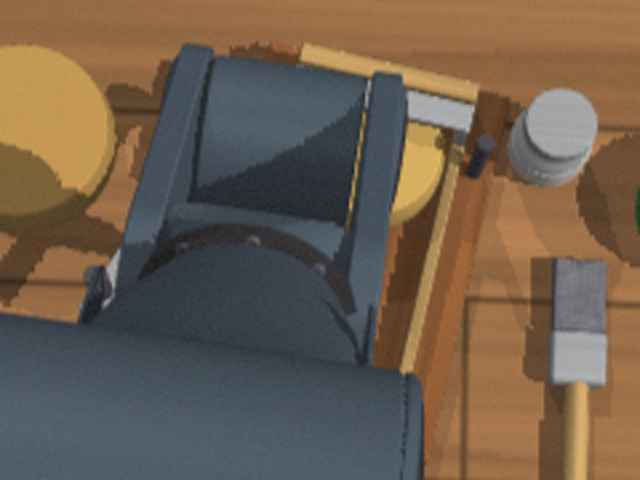

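The scene view shows the wheel flat under the bridge and against the end block (crop 225,240), well under the bar. The pin top is at crop (550,75). Next I go above the pin with the jaws partly open.

Request:
carry_out:
  motion: "-0.2 0.007 0.01 -0.034 0 0 0; -0.2 0.009 0.032 -0.006 0 0 0; -0.2 0.009 0.036 0 0 0 0; -0.2 0.01 0.036 0 0 0 0; -0.2 0 0.006 0 0 0 0"

```text
time: 6.35
eef_pos: [0.5264, 0.179, 0.1889]
ee_rot: [0.002, 0.101, 0.995, 0.001]
ft_force: [-0.5, -0.5, -0.4]
grip_width: 0.598
```

Request:
carry_out:
  motion: "-0.2 0 0 0 0 0 0; -0.2 0 0 0 0 0 0"

```text
time: 6.52
eef_pos: [0.5267, 0.1743, 0.1882]
ee_rot: [0.001, 0.102, 0.995, -0.0]
ft_force: [0.9, 0.5, -0.8]
grip_width: 0.601
```

```bash
python3 go.py -156.2 158.4 128; python3 - <<'E'
from plant import *
import cv2
from fit import *
s=read_state()
c=camera('wrist');i=c['pixels'][:,:,::-1].copy()
from scipy.spatial.transform import Rotation as Ro
q=s['ee_rot'];r=Ro.from_quat([q[1],q[2],q[3],q[0]]).as_matrix()
T=np.eye(4);T[:3,:3]=r;T[:3,3]=s['eef_pos'];C=T@c['T_tool_cam'];np.savez('w4.npz',C=C,K=c['intrinsics'])
Ci=np.linalg.inv(C)
for z in (92,142):
    p=Ci@np.r_[s2w(-156.2,158.4,z),1];u=c['intrinsics']@(p[:3]/p[2]);print(u)
    cv2.circle(i,(int(u[0]),int(u[1])),4,(0,0,255),1)
cv2.imwrite('pics/wrist4.png',i)
c=camera('scene');i=c['pixels'][:,:,::-1]
i=i[150:315,290:510]
cv2.imwrite('pics/scene4.png',cv2.resize(i,(640,480),interpolation=cv2.INTER_CUBIC))
E
```

```text
t 6.52 stn [-152.7  159.   188.2] f_stn [ 0.7  0.7 -0.8] grip 0.601
shift tool mm now [ 3.6 -0.5 60.2] shift in desired frame [ 3.5 -0.6 60.2] turn deg [-0.01  0.09 -0.03]
[311.55508655 246.04462604   1.        ]
[311.35428088 278.25005376   1.        ]
```

View pics/scene4.png

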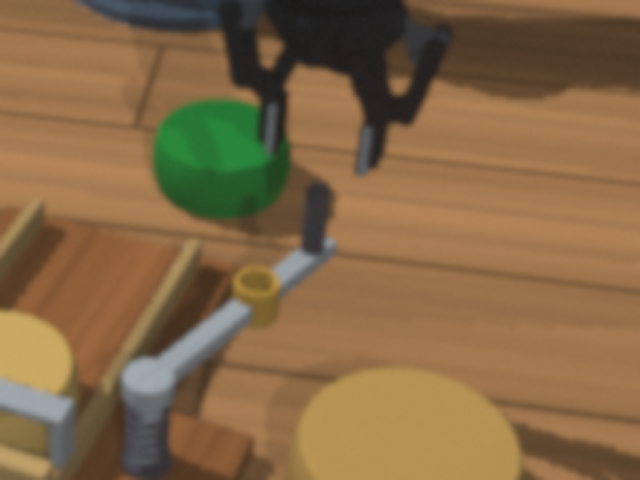

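View pics/wrist4.png

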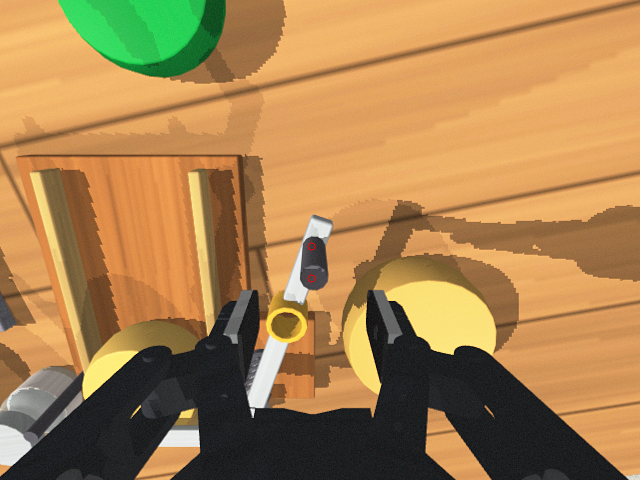

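The wrist view shows the pin from (313,243) to (315,280), within about 4 px of the prediction and between the jaws at (240,310) and (385,310). I descend and grip.

Request:
carry_out:
  motion: "-0.2 0.0035 -0.0005 0.02 0 0 0; -0.2 0 0 0.022 0 0 0; -0.2 0 0 0.018 0 0 0; -0.2 0 0 0 0 0 0"
  force: 80

```text
time: 6.95
eef_pos: [0.5206, 0.1726, 0.1252]
ee_rot: [-0.003, 0.104, 0.995, -0.001]
ft_force: [-0.3, -0.3, -0.7]
grip_width: 0.601
```

Request:
carry_out:
  motion: "1 0 0 0 0 0 0; 1 0 0 0 0 0 0; 1 0 0 0 0 0 0; 1 0 0 0 0 0 0"

```text
time: 7.28
eef_pos: [0.5237, 0.1747, 0.1296]
ee_rot: [0.002, 0.103, 0.995, 0.001]
ft_force: [0.5, 1.0, 1.8]
grip_width: 0.164
```

```bash
cat > sw.py <<'E'
from plant import *
from fit import *
from scipy.spatial.transform import Rotation as Ro
import sys
s=read_state();p=w2s(s['eef_pos']);dx,dy=p[0],p[1]-105
print('joints',s['joint_positions'].round(2))
print('t',s['time'],'stn',p.round(1),'r',np.hypot(dx,dy).round(1),'q',(np.arctan2(dy,dx)%(2*np.pi)-2.812).round(3),'f',np.r_[R.T@s['ft_force'][:2],s['ft_force'][2]].round(1),'grip mm',s['grip_width']*85)
E
python3 sw.py; python3 go.py -156.2 158.4 128
python3 - <<'E'
from plant import *
import cv2
c=camera('wrist');cv2.imwrite('pics/wrist5.png',c['pixels'][:,:,::-1])
E
```

```text
joints [ 0.12  0.61  1.73  0.    0.8  -1.25]
t 7.2833 stn [-155.8  158.8  129.6] r 164.8 q -0.003 f [0.3 1.  1.8] grip mm 13.960381455987894
t 7.28 stn [-155.8  158.8  129.6] f_stn [0.3 1.  1.8] grip 0.164
shift tool mm now [ 0.4 -0.4  1.6] shift in desired frame [ 0.4 -0.4  1.6] turn deg [ 0.08  0.18 -0.15]
```

View pics/wrist5.png

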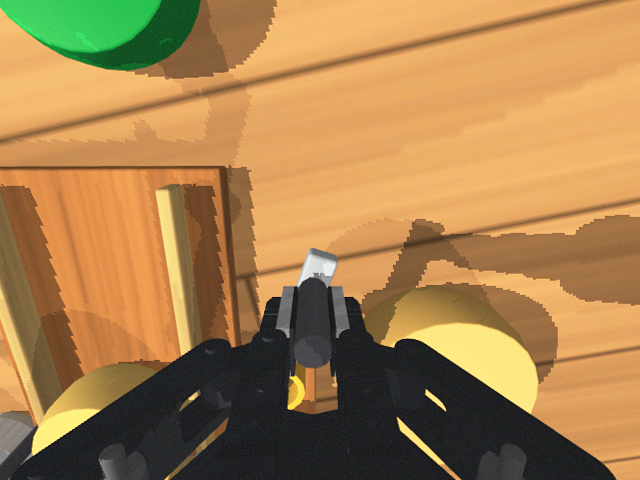

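The wrist view shows the pin (313,320) held between the two pads. I'll work out the arc in tool axes.

```bash
python3 - <<'E'
import numpy as np
q=np.linspace(0,1.85,26);a=q+2.812
x=.165*np.cos(a);y=.165*np.sin(a)
for i in range(25): print(i, round(q[i+1],3), 'rows: %.4f %.4f'%(-(x[i+1]-x[i]),y[i+1]-y[i]))
E
```

```text
0 0.074 rows: 0.0035 -0.0117
1 0.148 rows: 0.0026 -0.0119
2 0.222 rows: 0.0018 -0.0121
3 0.296 rows: 0.0009 -0.0122
4 0.37 rows: -0.0000 -0.0122
5 0.444 rows: -0.0009 -0.0122
6 0.518 rows: -0.0018 -0.0121
7 0.592 rows: -0.0027 -0.0119
8 0.666 rows: -0.0036 -0.0117
9 0.74 rows: -0.0045 -0.0114
10 0.814 rows: -0.0053 -0.0110
11 0.888 rows: -0.0061 -0.0106
12 0.962 rows: -0.0068 -0.0101
13 1.036 rows: -0.0076 -0.0096
14 1.11 rows: -0.0083 -0.0090
15 1.184 rows: -0.0089 -0.0084
16 1.258 rows: -0.0095 -0.0077
17 1.332 rows: -0.0100 -0.0069
18 1.406 rows: -0.0105 -0.0062
19 1.48 rows: -0.0110 -0.0054
20 1.554 rows: -0.0113 -0.0046
21 1.628 rows: -0.0116 -0.0037
22 1.702 rows: -0.0119 -0.0028
23 1.776 rows: -0.0120 -0.0020
24 1.85 rows: -0.0122 -0.0011
```

Request:
carry_out:
  motion: "1 0.0035 -0.0117 0 0 0 0; 1 0.0026 -0.0119 0 0 0 0; 1 0.0018 -0.0121 0 0 0 0; 1 0.0009 -0.0122 0 0 0 0; 1 0 -0.0122 0 0 0 0"

```text
time: 7.75
eef_pos: [0.501, 0.1178, 0.1296]
ee_rot: [0.0, 0.102, 0.995, 0.001]
ft_force: [-0.4, 8.0, 6.7]
grip_width: 0.163
```

```bash
python3 sw.py; python3 go.py -165 105 128
```

```text
joints [ 0.01  0.58  1.82  0.    0.74 -1.36]
t 7.75 stn [-166.5   98.4  129.6] r 166.6 q 0.369 f [-2.   7.7  6.7] grip mm 13.85374879815118
t 7.75 stn [-166.5   98.4  129.6] f_stn [-2.   7.7  6.7] grip 0.163
shift tool mm now [-1.5  6.6  1.6] shift in desired frame [-1.5  6.6  1.6] turn deg [ 0.07  0.03 -0.01]
```

Request:
carry_out:
  motion: "1 -0.0009 -0.0122 0 0 0 0; 1 -0.0018 -0.0121 0 0 0 0; 1 -0.0027 -0.0119 0 0 0 0; 1 -0.0036 -0.0117 0 0 0 0; 1 -0.0045 -0.0114 0 0 0 0"

```text
time: 8.17
eef_pos: [0.5015, 0.0566, 0.1295]
ee_rot: [-0.0, 0.103, 0.995, 0.0]
ft_force: [-1.1, 3.1, 7.3]
grip_width: 0.166
```

```bash
python3 sw.py
```

```text
joints [-0.11  0.57  1.84  0.    0.73 -1.48]
t 8.1667 stn [-153.6   38.6  129.5] r 167.4 q 0.737 f [-1.7  2.8  7.3] grip mm 14.068174166231927
```

Request:
carry_out:
  motion: "1 -0.0058 -0.011 0 0 0 0; 1 -0.0066 -0.0106 0 0 0 0; 1 -0.0072 -0.0101 0 0 0 0; 1 -0.0076 -0.0096 0 0 0 0; 1 -0.0083 -0.009 0 0 0 0"

```text
time: 8.58
eef_pos: [0.5249, 0.0005, 0.1292]
ee_rot: [-0.002, 0.102, 0.995, 0.001]
ft_force: [-3.6, 7.9, 8.2]
grip_width: 0.168
```

```bash
python3 sw.py
```

```text
joints [-0.21  0.59  1.79  0.    0.77 -1.58]
t 8.5833 stn [-119.3  -11.6  129.2] r 166.8 q 1.103 f [-5.1  7.   8.2] grip mm 14.266909501473775
```

Request:
carry_out:
  motion: "1 -0.0089 -0.0084 0 0 0 0; 1 -0.0095 -0.0077 0 0 0 0; 1 -0.01 -0.0069 0 0 0 0; 1 -0.0105 -0.0062 0 0 0 0; 1 -0.011 -0.0054 0 0 0 0"

```text
time: 9.0
eef_pos: [0.5681, -0.0428, 0.129]
ee_rot: [-0.001, 0.103, 0.995, 0.001]
ft_force: [-1.5, 11.4, 6.6]
grip_width: 0.166
```

```bash
python3 sw.py
```

```text
joints [-0.27  0.63  1.68  0.    0.83 -1.64]
t 9.0 stn [-68.3 -45.2 129. ] r 165.0 q 1.474 f [-3.8 10.9  6.6] grip mm 14.105335605294245
```

Request:
carry_out:
  motion: "1 -0.0113 -0.0038 0 0 0 0; 1 -0.0116 -0.0031 0 0 0 0; 1 -0.0119 -0.0024 0 0 0 0; 1 -0.011 -0.0015 0 0 0 0; 1 -0.006 -0.0005 0 0 0 0"

```text
time: 9.42
eef_pos: [0.6145, -0.0652, 0.129]
ee_rot: [-0.004, 0.101, 0.995, 0.0]
ft_force: [-10.7, 4.2, 13.0]
grip_width: 0.164
```

```bash
python3 sw.py
```

```text
joints [-0.29  0.68  1.55 -0.    0.92 -1.65]
t 9.4167 stn [-18.3 -57.8 129. ] r 163.8 q 1.789 f [-11.4   1.9  13. ] grip mm 13.969775177089245
```

Request:
carry_out:
  motion: "1 -0.005 -0.0003 0 0 0 0; 1 -0.004 0 0 0 0 0; 1 -0.003 0 0 0 0 0; 1 0 0 0 0 0 0"

```text
time: 9.75
eef_pos: [0.6271, -0.0686, 0.129]
ee_rot: [-0.002, 0.103, 0.995, -0.0]
ft_force: [-5.6, 0.5, 8.9]
grip_width: 0.162
```

```bash
python3 sw.py
```

```text
joints [-0.29  0.69  1.52 -0.    0.94 -1.65]
t 9.75 stn [ -5.3 -58.6 129. ] r 163.7 q 1.868 f [-5.6 -0.6  8.9] grip mm 13.809670560527145
```

Request:
carry_out:
  motion: "1 -0.003 0 0 0 0 0; 1 -0.002 0 0 0 0 0; 1 0 0 0 0 0 0"

```text
time: 10.0
eef_pos: [0.6307, -0.0694, 0.129]
ee_rot: [-0.004, 0.102, 0.995, -0.0]
ft_force: [-6.8, 1.5, 9.6]
grip_width: 0.164
```

```bash
python3 sw.py
```

```text
joints [-0.28  0.7   1.5  -0.    0.95 -1.65]
t 10.0 stn [ -1.6 -58.7 129. ] r 163.7 q 1.891 f [-7.   0.1  9.6] grip mm 13.96864424983144
```

Request:
carry_out:
  motion: "1 -0.002 0 0 0 0 0; 1 -0.001 0 0 0 0 0; 1 0 0 0 0 0 0"

```text
time: 10.25
eef_pos: [0.6329, -0.0699, 0.129]
ee_rot: [-0.005, 0.101, 0.995, -0.0]
ft_force: [-8.7, -0.2, 8.9]
grip_width: 0.164
```

```bash
python3 sw.py
```

```text
joints [-0.28  0.7   1.5  -0.    0.95 -1.65]
t 10.25 stn [  0.6 -58.7 129. ] r 163.7 q 1.904 f [-8.5 -2.   8.9] grip mm 13.91856448688133
```

Request:
carry_out:
  motion: "1 -0.002 0 0 0 0 0; 1 0 0 0 0 0 0"

```text
time: 10.42
eef_pos: [0.6332, -0.07, 0.129]
ee_rot: [-0.007, 0.101, 0.995, -0.0]
ft_force: [-11.8, 2.1, 12.4]
grip_width: 0.167
```

```bash
python3 sw.py
```

```text
joints [-0.28  0.7   1.49 -0.    0.96 -1.65]
t 10.4167 stn [  1.  -58.7 129. ] r 163.7 q 1.906 f [-12.   -0.4  12.4] grip mm 14.20538994324388
```

Request:
carry_out:
  motion: "1 -0.002 0 0 0 0 0; 1 0 0 0 0 0 0"

```text
time: 10.58
eef_pos: [0.6336, -0.0701, 0.129]
ee_rot: [-0.008, 0.101, 0.995, -0.0]
ft_force: [-15.4, 1.4, 15.0]
grip_width: 0.162
```

```bash
python3 sw.py
```

```text
joints [-0.28  0.71  1.49 -0.    0.96 -1.65]
t 10.5833 stn [  1.4 -58.7 129. ] r 163.7 q 1.909 f [-15.3  -1.8  15. ] grip mm 13.777382734793402
```

```bash
python3 - <<'E'
from plant import *
import cv2
for n in('scene','wrist','top'):
    c=camera(n);i=c['pixels'][:,:,::-1]
    if n=='scene': i=cv2.resize(i[190:355,210:430],(800,600),interpolation=cv2.INTER_CUBIC)
    cv2.imwrite(f'pics/{n}9.png',i)
E
python3 sw.py
```

```text
joints [-0.28  0.7   1.49 -0.    0.96 -1.65]
t 10.7333 stn [  1.3 -58.7 128.9] r 163.7 q 1.908 f [-14.8  -2.6  13.9] grip mm 14.04749036730536
```

View pics/scene9.png

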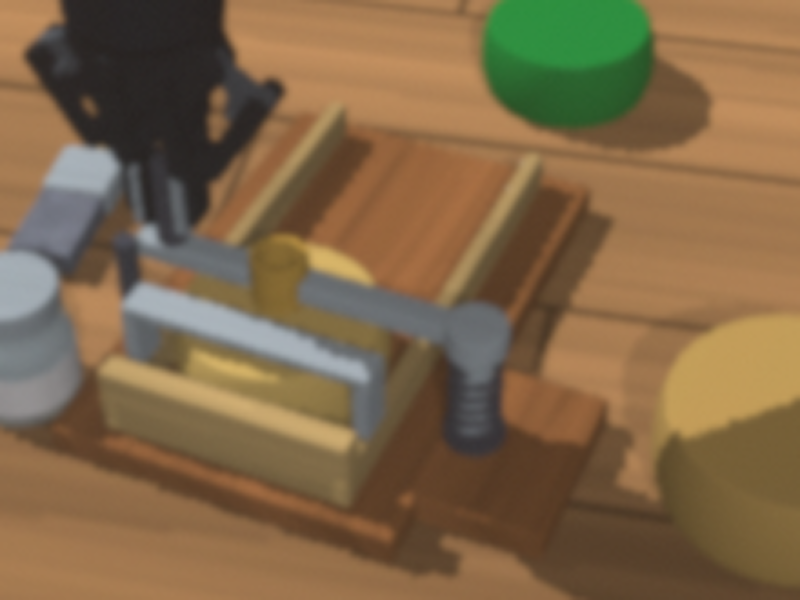

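View pics/wrist9.png

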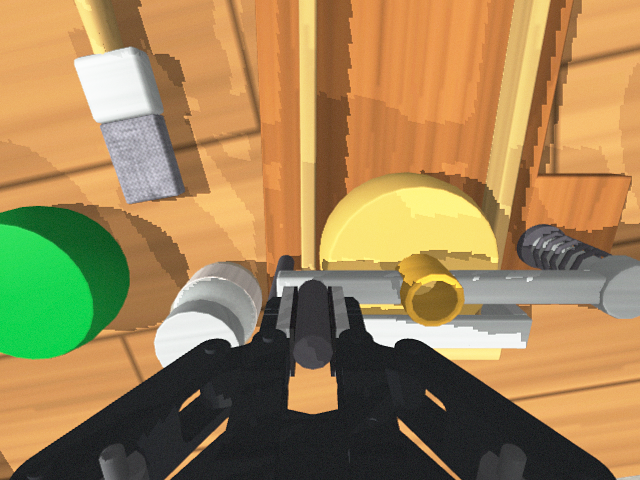

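View pics/top9.png

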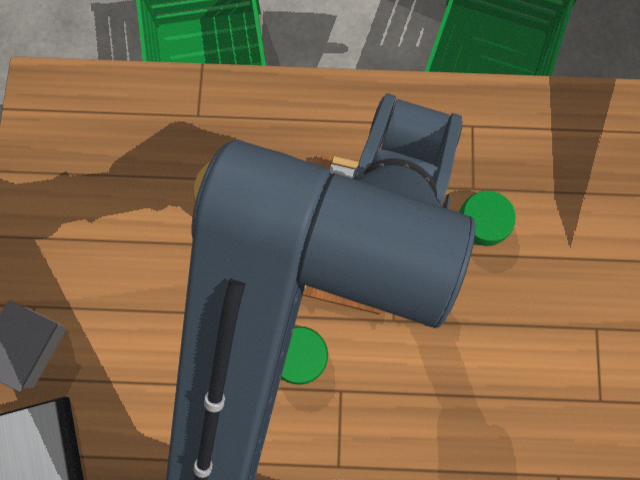

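The scene view shows the arm square across the channel. Its tip meets the stop post at (130,250), and the collar is over the wheel at (278,275). The wheel is still against the end block, and the wrist view shows the pin (313,320) still held between the pads.

```bash
python3 -c "
from plant import *
print(hand_in())"; python3 sw.py
```

```text
the job is handed in; nothing more can be done
None
the job is handed in; nothing more can be done
```

The cheese is ready for sampling. The small wheel is home against the end block, and I handed in with the gripper still holding the guide arm against its stop. It took about 10.7 s of the 58 s.

- **Wheel:** I pushed it along the channel with shut fingertips until it stopped moving and the push rose to about 11 N. The pictures show it flat, under the bridge and against the block, and still there after the swing.
- **Guide arm:** I gripped the pin at 80 N and swung it round until it stopped. The last 2 mm commanded moved it only about 0.4 mm, and the force rose by about 3.5 N. At the end the gripper was pushing with about 15 N, at a measured angle of about 1.91 rad (the stop is at 1.90). The pictures show the arm against the post and the collar over the wheel.
- **Bystanders:** I never touched the brush, jar or large cheese. They look unmoved in the pictures, though I did not measure them again.

**Checks that disagreed:**
- My station fit was off by about 2 mm. The wheel stopped 2 mm past where I predicted, and the pin's radius read 163.7 to 167.4 mm instead of 165.
- The gripper also felt about 14 N vertically at the end. I put this down to the tool tilting slightly under the push, but did not confirm it.

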